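Unclip the electric screwdriver and park it

ROBOT

A 6-joint arm with a two-finger parallel gripper is mounted at the origin on the work surface. World frame = base frame: x ahead of the robot, y to its left, z up, the work surface at z = 0. Lengths are in m, angles in rad, forces in N, time in s.
With the tool pointing down it reaches from about 0.35 to 0.85 m from the base axis. Payload 8.1 kg.
Tool frame: the origin (TCP) lies at the very end of the fingers, on their centre line; the grasp point (between the pads) lies 19 mm behind it; z points along the fingers, y is the direction in which the jaws open and shut (so a half turn about z gives the same grasp; the last joint's range is limited). The gripper opens to 93 mm and grips with 3 to 60 N. Pads are 15 mm wide; open, the fingers measure 128 mm over their backs; the gripper's body (75 mm by 188 mm) begins 65 mm behind the grasp point.
Start: joints at [-1.294, 0.13, 1.488, -0, 1.523, -0.085], TCP at [0.212, -0.561, 0.219] pointing down, gripper open.
Joint ranges: [-2.96, 2.96], [-0.89, 2.26], [0.02, 2.5], [-1.34, 4.48], [0, 2.73], [-2.66, 2.66]. Speed limits (rad/s): [2.39, 2.39, 2.79, 3.14, 3.14, 3.14].

INTERFACE

Orientations are given as a rotation vector (axis times angle).
In Python, from plant import robot gives the robot as it stands.
- The arm moves only by the shell command python3 -m inch 'ROWS' [FORCE]. ROWS is JSON, a list that holds one entry, the list of rows, each a list of 7 numbers: the shift along the tool's x, y, z in cm, then the turn, a rotation vector about the tool's x, y, z in degrees, then the gripper command: -1 is fully open, 1 is shut, values between are in proportion. A call has 1 to 5 rows; each row shifts and turns the commanded pose from where the row before left it, along the tool's axes as they then stand; what a row does not reach is not made up. A row lasts 1/10 s, in which the tool goes at most 50 mm and 8.59 degrees, less where a joint would pass 70% of its speed; a pose out of reach is approached as far as the arm can. A call with a gripper value outside its range is refused whole. The fingers move at their own pace and stop on an object; FORCE is the grip in N (left out, the last holds). Time passes only in rows, so rows that do not move let the fingers close. It gives the time, the measured TCP pose, the force and the opening at its end, in the units of the state.
- robot.read_state(): the state, without advancing time (a new reading comes with each control period).
- robot.read_camera(name): name is "scene" or "side" or "wrist"; returns a dict with "image" (420x560x3 uint8, blue, green, red), "K" (3x3 intrinsics, pixels), "R" (3x3) and "t" (3): a world point X has camera coordinates R X + t; the wrist camera has in their place "tool_from_camera" (4x4, takes a point from camera to tool coordinates, whose origin is the TCP and whose axes are the flange's). Camera axes: x right, y down, z forward; pixel columns grow to the right and rows downward; lengths in m; the calibration is good to about 2 mm. A picture is of the moment at which its call begins: read the wrist's pose just before it. There is no depth.
- robot.close_job(): hands the job in, once; it reports no verdict.
The state is a dict: "t": time; "q": joint angles; "dq": joint speeds; "joint_torque": joint torques, N m; "tool_pos": TCP position; "orientation": TCP orientation; "force": force on the tool from outside, world axes, zero at the start; "wrist_torque": the same for the moment, N m; "opening": finger opening in m.
Only numpy, scipy, OpenCV 4.12 (cv2) and the standard library are available. Lean on these libraries where they do the work, as an engineer would, in place of code of your own. Each camera call takes 0.05 s, during which the arm holds its last target. There are 200 camera calls.

TASK

The cordless electric screwdriver hangs by the snap hook on its tail from the wire eye of the hanger. Squeeze the hook's sprung gate open, take the screwdriver off the eye and stand it nose down in its bench holster, lowered gently until its collar sits on the holster's rim. Leave everything else on the bench as it is.

Things in the scene. Friction and masses are not known exactly. Their poses are not given: they have to be found in the camera images.
- driver: In-line electric screwdriver, 0.45 kg, hanging bit down. Origin at the bit's tip, z up its axis. From the tip: bit, then a cone widening to a grey nose 35 mm in diameter (62-80 mm), rubber collar 46 mm in diameter (80-88), black grip 39 mm in diameter (to 166), steel snap hook on its tail (176-279). Its x is within 10 degrees of the hanger's x. Held by the hook alone it may lean up to 5 degrees in the grip.
- spine (a point): On the snap hook, outer face of its solid spine, 201 mm above the bit's tip, at the driver's y -20.5 mm. The hook is a loop of 7 mm round steel in the driver's y-z plane, 41 mm wide: upright spine at y -17, arch on top, nose coming down at y +17. The sprung gate closes the side between the nose and the loop's foot.
- paddle (a point): On the gate, middle of the outer face of its thumb plate, 14 mm wide, 26 mm long. Gate shut: driver's y +26.8 mm, 199 mm above the bit's tip, the face leaning out 0.40 rad at the top (top edge at y +32). Gate open: face upright at y +18.7, 201 mm above the tip, parallel to the spine. Spine to plate over the outside: 53 mm shut, 39 mm open.
- gate (a joint): Angle of the sprung gate: 0 shut, 0.40 rad open on its stop. Hinge at the driver's y +17 mm, 180 mm above the bit's tip, axis along the driver's x; the free end, 69 mm from the hinge, swings in towards the spine. About 4 N on the plate starts it, 7 N opens it; let go, it springs shut. Squeezing plate and spine together (30-50 N) opens it and holds the screwdriver by the same grip.
- crook (a point): On the driver's axis, 267 mm above the bit's tip, 8 mm under the peak of the hook's arch: where the middle of the eye's wire lies while it hangs.
- nose (a point): Lower end of the hook's nose (7 mm round), driver's y +17 mm, 250.5 mm above the bit's tip.
- way_out (a point): Where the middle of the eye's wire passes out of the opened hook: driver's y +17 mm, 238 mm above the bit's tip, under the nose; 6 mm play up and down. So the hook goes up about 25 mm, easing 7 mm to its -y, then about 70 mm to its -y. The wire leaves just above the finger that presses the plate.
- shoulder (a point): On the driver's axis, underside of the rubber collar, 80 mm above the bit's tip.
- hanger: Fixed tool hanger. Origin at the middle of its foot's underside, z up. Foot 116 mm in diameter, post 28 mm square, 395 mm high; from its top a boom 18 mm wide, 20 mm high, underside at 368 mm, reaches 190 mm out over the eye. No room for an upright gripper over the hook; one leaning about 45 degrees, its body on the hanger's -x side, gripping with its last 10 mm, is clear.
- eye (a point): Middle of the bottom wire of the closed wire eye under the boom's end, at the hanger's x -60 mm, y -160 mm, 330 mm above the bench. Wire 7 mm thick, along the hanger's x for 18 mm between two uprights of the same wire that rise to the boom (25 mm over all).
- holster: Fixed bench holster. Origin at the middle of its foot's underside, z up. Round steel foot 84 mm in diameter, 11 mm high; upright round grey cup, 49 mm outside and 40 mm inside diameter, open on top, inner floor 14 mm above the bench.
- holster_rim (a point): Middle of the holster's mouth, level with its rim, 98 mm above the bench. The driver's nose goes in with 2.5 mm play all round until the collar lies flat on the rim, the bit's tip then 18 mm above the bench.
- tray: Bystander, loose: small black parts tray, 90 x 70 x 25 mm. Origin at the middle of its underside.
- reel: Bystander, loose: steel solder reel, 60 mm in diameter, 40 mm high. Origin at the middle of its underside.
- housing: Bystander, loose: ivory instrument housing, an open box 150 x 100 x 50 mm. Origin at the middle of its underside.
- board: Bystander, loose: circuit board 90 x 60 mm. Origin at the middle of its underside.
- screwdriver: Bystander, loose: hand screwdriver 180 mm long, lying along x. Origin at the middle of its underside.
- flux: Bystander, loose: white bottle 44 mm in diameter, 110 mm high. Origin at the middle of its underside.
- brush: Bystander, loose: brush 160 mm long, lying. Origin at the middle of its underside.
- jar: Bystander, loose: jar 44 mm in diameter, 50 mm high. Origin at the middle of its underside.
There are look-alikes about, which are no part of the job. Leave any blue or turquoise look-alike of the holster alone.

How it is judged:
On the way, in this order (a step that is already met when the one before it is completed fails the run):
1. the gate is pressed open while the hook still hangs on the eye (value of joint gate above 0.25 rad and distance between crook and eye below 0.02 m), for 0.1 s.
2. the hook is off the eye, the screwdriver held clear of it (distance between crook and eye above 0.06 m and height (world z) of driver above 0.03 m), for 0.1 s.
At the end, for the whole second after the job is handed in: The screwdriver stands nose down in the holster, at rest: the middle of the collar's underside within 6 mm sideways and 4 mm in height of the middle of the rim, leaning less than 0.08 rad, off the eye and let go (horizontal distance between shoulder and holster_rim below 0.006 m and z of shoulder in the frame of holster_rim between -0.004 and 0.004 m and angle between driver's own z axis and vertical below 0.08 rad and linear speed of driver below 0.02 m/s); the robot touches nothing.
It fails at once if the screwdriver is dropped or thrust into the holster instead of lowered (faster than 0.35 m/s in the mouth) (horizontal distance between shoulder and holster_rim below 0.02 m and z of shoulder in the frame of holster_rim below 0.04 m and linear speed of driver above 0.35 m/s).
It fails at once if another thing on the bench is pushed more than 30 mm (distance of any of tray, reel, housing, board, screwdriver, flux, brush, jar from where it was at the start of the episode above 0.03 m).
It also fails if it takes over 48 s, if anything falls off the work surface, if the arm or the gripper's body presses on something with over 40 N, if the wrist force passes 120 N, or if a joint passes its speed limit or range.

## Working session

There is one attempt and no reset: what is moved stays moved. The work goes in short steps, Python scripts to look and compute and a shell command to move; the robot and the scene stay as the last step left them, time stands still between calls to the robot, and variables do not carry over. Pictures are saved under pics/ and viewed, about 8 in all and at most 12, crops included, and the job is handed in when it is done.

```bash
ls; mkdir -p pics; cat > h.py <<'E'
import numpy as np, cv2
from plant import robot
from scipy.spatial.transform import Rotation as Ro
def ray(c,u,v):
    d=c['R'].T@(np.linalg.inv(c['K'])@[u,v,1]); return -c['R'].T@c['t'], d/np.linalg.norm(d)
def plane(c,u,v,z):
    o,d=ray(c,u,v); return o+d*(z-o[2])/d[2]
def tri(c1,p1,c2,p2):
    A=np.zeros((3,3));b=np.zeros(3);rs=[ray(c1,*p1),ray(c2,*p2)]
    for o,d in rs:
        P=np.eye(3)-np.outer(d,d);A+=P;b+=P@o
    x=np.linalg.solve(A,b); return x,[np.linalg.norm((np.eye(3)-np.outer(d,d))@(x-o)) for o,d in rs]
def proj(c,X):
    p=c['K']@(c['R']@np.asarray(X)+c['t']); return p[:2]/p[2]
E
python3 - <<'E'
from h import *
import pickle
s=robot.read_state(); print(s)
for n in ['scene','side','wrist']:
    c=robot.read_camera(n); pickle.dump(c,open(n+'.pkl','wb')); cv2.imwrite(f'pics/{n}0.png',c['image'])
    if n!='wrist': print(n,-c['R'].T@c['t'],c['R'][2],c['K'][0,0])
    else: print(c['tool_from_camera'])
E
```

```text
pics
{'t': 0.0, 'q': array([-1.29439939e+00,  1.31147412e-01,  1.48928779e+00,  2.60223640e-06,
        1.52298990e+00, -8.53913639e-02]), 'dq': array([ 4.66043826e-04,  8.58754765e-04,  8.04811015e-04, -2.72773039e-03,
       -3.20837233e-05,  1.68696050e-03]), 'joint_torque': array([-2.24979274e-03, -5.59838998e+01, -4.91771543e+01,  7.67600024e-02,
        3.59356531e-02, -1.78888122e-04]), 'tool_pos': array([ 0.2122386 , -0.56059754,  0.21759099]), 'orientation': array([-3.08853743e+00, -5.64873028e-01,  2.70256148e-04]), 'force': array([ 0.11388766,  0.08823943, -0.25469721]), 'wrist_torque': array([ 0.00512383,  0.04281387, -0.0905309 ]), 'opening': 0.09258408485179304}
scene [ 1.17214494 -0.78065833  1.30573532] [-0.4089082   0.52247812 -0.74820498] 519.7439596679797
side [0.09196969 0.61036718 0.83586548] [ 0.49100524 -0.62172416 -0.61022367] 399.65704070937545
[[-1.93801290e-04 -9.58808232e-01 -2.84054109e-01  7.98826880e-02]
 [ 9.99999770e-01 -3.70529573e-04  5.68432402e-04 -1.00151030e-04]
 [-6.50268114e-04 -2.84053934e-01  9.58808083e-01 -1.64828450e-01]
 [ 0.00000000e+00  0.00000000e+00  0.00000000e+00  1.00000000e+00]]
```

View pics/scene0.png

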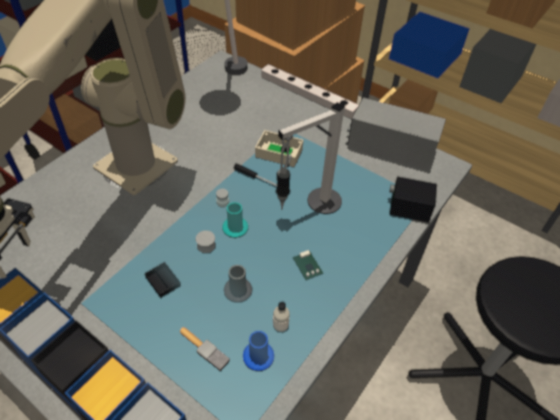

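View pics/side0.png

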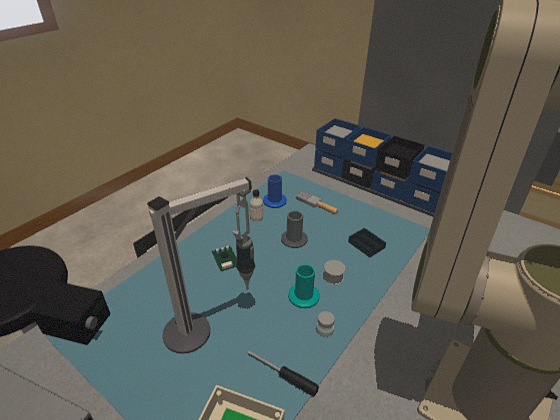

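The scene view shows the driver hanging at (283,180) and the hanger foot at (325,200). In the side view they are at (245,260) and (186,333).

Holster candidates (scene / side pixels):
- **Grey:** (238,280) / (294,228). I choose this one, as the description says grey.
- **Turquoise:** (235,220) / (304,285). Look-alike.
- **Blue:** (259,350) / (275,190). Look-alike.

Next is a close crop.

```bash
python3 - <<'E'
from h import *
import pickle
S=pickle.load(open('scene.pkl','rb'));D=pickle.load(open('side.pkl','rb'))
def cr(c,x,y,w,h,k):
    return cv2.resize(c['image'][y:y+h,x:x+w],None,fx=k,fy=k,interpolation=cv2.INTER_CUBIC)
a=cr(S,265,95,65,120,5); b=cr(D,210,170,65,120,5)   
a2=cr(S,215,255,45,50,3);b2=cr(D,272,200,45,50,3)
col=np.zeros((600,135,3),np.uint8);col[:150]=a2;col[300:450]=b2
im=cv2.convertScaleAbs(np.hstack([a,b,col]),alpha=1.4,beta=10)
cv2.imwrite('pics/crop1.png',im);print(im.shape)
E
```

```text
(600, 785, 3)
```

View pics/crop1.png

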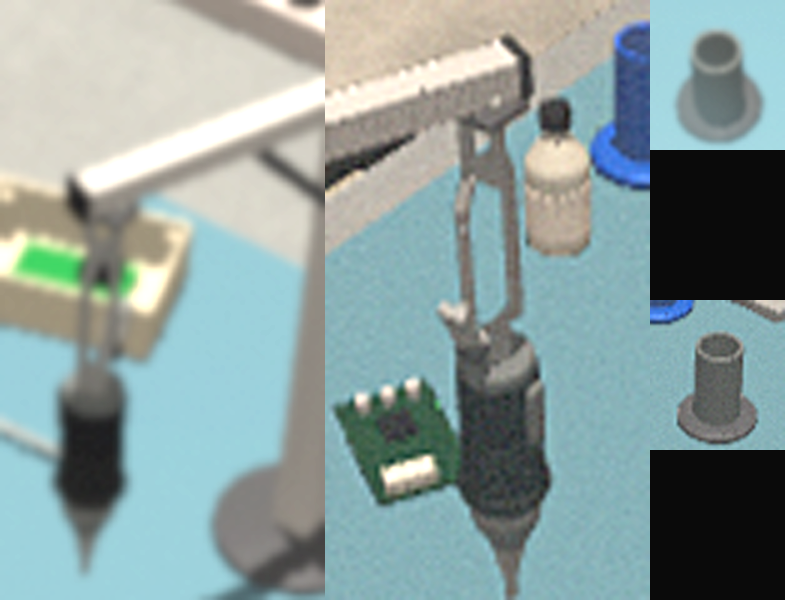

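```bash
python3 - <<'E'
from h import *
import pickle
np.set_printoptions(precision=4,suppress=True)
S=pickle.load(open('scene.pkl','rb'));D=pickle.load(open('side.pkl','rb'))
s=lambda x,y:(265+x/5-.4,95+y/5-.4); d=lambda x,y:(210+(x-325)/5-.4,170+y/5-.4)
for n,a,b in [('tip',s(84,573),d(512,598)),('paddle',s(117,350),d(452,312)),('eyehole',s(106,222),d(486,145)),('boomendtopL',s(90,210),d(500,40))]:
    print(n,*tri(S,a,D,b))
print('rim',tri(S,(237.5,270.8),D,(295.1,215.5)),plane(S,237.5,270.8,.098),plane(D,295.1,215.5,.098))
print('foot',plane(S,325,200,.01),plane(D,186,333,.01))
# grey masks for rim / feet centroid, dark grip axis
for n,c,(x,y,w,h) in [('S',S,(215,255,45,50)),('D',D,(272,200,45,50)),('Sh',S,(295,175,60,50)),('Dh',D,(140,290,90,80))]:
    im=c['image'][y:y+h,x:x+w]; hsv=cv2.cvtColor(im,cv2.COLOR_BGR2HSV); m=(hsv[...,1]<60).astype(np.uint8)
    k,_,st,ce=cv2.connectedComponentsWithStats(m)
    i=1+np.argmax(st[1:,4]); print(n,st[i]+[x,y,0,0,0])
    cs=(st[i][:4]+[x,y,0,0]); 
    # row extents
    ys,xs=np.where(_==i)
    for r in range(st[i][1],st[i][1]+st[i][3],4): q=xs[ys==r]; print((r+y,q.min()+x,q.max()+x),end=' ')
    print()
E
```

```text
tip [0.5678 0.11   0.0617] [np.float64(0.0007054471586857642), np.float64(0.000705447158685671)]
paddle [0.5778 0.1223 0.2553] [np.float64(0.0036457431531703704), np.float64(0.003645743153170316)]
eyehole [0.5639 0.1154 0.3498] [np.float64(0.0014443238312448633), np.float64(0.0014443238312450096)]
boomendtopL [0.5747 0.0881 0.3835] [np.float64(0.0010233591884110942), np.float64(0.0010233591884110337)]
rim (array([ 0.6228, -0.1742,  0.0977]), [np.float64(0.0006922916867829522), np.float64(0.0006922916867830308)]) [ 0.6235 -0.1739  0.098 ] [ 0.6221 -0.1743  0.098 ]
foot [0.6326 0.2695 0.01  ] [0.6259 0.2746 0.01  ]
S [224 264  29  39 800]
(264, np.int64(234), np.int64(240)) (268, np.int64(229), np.int64(245)) (272, np.int64(228), np.int64(245)) (276, np.int64(229), np.int64(245)) (280, np.int64(228), np.int64(247)) (284, np.int64(225), np.int64(250)) (288, np.int64(224), np.int64(252)) (292, np.int64(224), np.int64(251)) (296, np.int64(225), np.int64(249)) (300, np.int64(230), np.int64(244)) 
D [281 210  27  38 705]
(210, np.int64(292), np.int64(297)) (214, np.int64(287), np.int64(302)
[... 582 characters left out ...]
(308), np.int64(341)) (207, np.int64(310), np.int64(339)) (211, np.int64(315), np.int64(335)) 
Dh [ 162  290   48   64 1964]
(290, np.int64(168), np.int64(185)) (294, np.int64(169), np.int64(186)) (298, np.int64(170), np.int64(187)) (302, np.int64(171), np.int64(188)) (306, np.int64(172), np.int64(189)) (310, np.int64(173), np.int64(189)) (314, np.int64(174), np.int64(200)) (318, np.int64(172), np.int64(205)) (322, np.int64(167), np.int64(208)) (326, np.int64(165), np.int64(209)) (330, np.int64(163), np.int64(209)) (334, np.int64(162), np.int64(209)) (338, np.int64(163), np.int64(207)) (342, np.int64(164), np.int64(205)) (346, np.int64(166), np.int64(201)) (350, np.int64(171), np.int64(195))
```

The crop confirms the driver on the eye, with the gate plate on the side facing the post, and the grey holster. Its tip is at about (.568, .110, .062), the rim at about (.623, -.174), and the hanger yaw is about 0.

```bash
cat >> h.py <<'E'
np.set_printoptions(precision=4,suppress=True)
def tilt(deg,yaw=0,roll=0):  # tool z leaning forward (+x) by deg, jaws along y
    a=np.radians(deg); B=np.array([[np.cos(a),0,np.sin(a)],[0,-1,0],[np.sin(a),0,-np.cos(a)]])
    return Ro.from_euler('z',yaw,degrees=True)*Ro.from_matrix(B)
def rows(p1,R1,n,p0=None,R0=None):
    s=robot.read_state(); p=np.array(s['tool_pos'] if p0 is None else p0); R=Ro.from_rotvec(s['orientation']) if R0 is None else R0
    dp=(np.asarray(p1)-p)/n; w=(R.inv()*R1).as_rotvec(degrees=True)/n; out=[]
    for k in range(n):
        out.append([*np.round(R.inv().apply(dp)*100,2),*np.round(w,2)]); R=R*Ro.from_rotvec(w,degrees=True)
    for i in range(0,n,5): print(str([[float(x) for x in r] for r in out[i:i+5]]).replace(' ',''))
E
python3 - <<'E'
from h import *
A=[.5,-.2,.36]
rows(A,tilt(0),15)
print('B');rows([.468,.11,.362],tilt(45),10,A,tilt(0))
E
```

```text
[[2.65,-1.57,-0.95,-0.01,0.0,1.38],[2.61,-1.63,-0.95,-0.01,0.0,1.38],[2.57,-1.7,-0.95,-0.01,0.0,1.38],[2.52,-1.76,-0.95,-0.01,0.0,1.38],[2.48,-1.82,-0.95,-0.01,0.0,1.38]]
[[2.44,-1.88,-0.95,-0.01,0.0,1.38],[2.39,-1.94,-0.95,-0.01,0.0,1.38],[2.34,-1.99,-0.95,-0.01,0.0,1.38],[2.29,-2.05,-0.95,-0.01,0.0,1.38],[2.24,-2.1,-0.95,-0.01,0.0,1.38]]
[[2.19,-2.16,-0.95,-0.01,0.0,1.38],[2.14,-2.21,-0.95,-0.01,0.0,1.38],[2.09,-2.26,-0.95,-0.01,0.0,1.38],[2.03,-2.31,-0.95,-0.01,0.0,1.38],[1.98,-2.36,-0.95,-0.01,0.0,1.38]]
B
[[-0.32,-3.1,-0.02,0.0,4.5,0.0],[-0.32,-3.1,-0.05,0.0,4.5,0.0],[-0.31,-3.1,-0.07,0.0,4.5,0.0],[-0.31,-3.1,-0.09,0.0,4.5,0.0],[-0.3,-3.1,-0.12,0.0,4.5,0.0]]
[[-0.29,-3.1,-0.14,0.0,4.5,0.0],[-0.28,-3.1,-0.16,0.0,4.5,0.0],[-0.26,-3.1,-0.18,0.0,4.5,0.0],[-0.25,-3.1,-0.2,0.0,4.5,0.0],[-0.23,-3.1,-0.22,0.0,4.5,0.0]]
```

```bash
python3 -m inch '[[[2.65,-1.6,-1,0,0,1.4,-1],[2.6,-1.6,-1,0,0,1.4,-1],[2.55,-1.7,-1,0,0,1.4,-1],[2.5,-1.75,-1,0,0,1.4,-1],[2.5,-1.8,-1,0,0,1.4,-1]]]' && python3 -m inch '[[[2.45,-1.9,-1,0,0,1.4,-1],[2.4,-1.95,-1,0,0,1.4,-1],[2.35,-2,-0.9,0,0,1.4,-1],[2.3,-2.05,-0.9,0,0,1.4,-1],[2.25,-2.1,-0.9,0,0,1.4,-1]]]' && python3 -m inch '[[[2.2,-2.15,-0.9,0,0,1.4,-1],[2.15,-2.2,-0.9,0,0,1.4,-1],[2.1,-2.25,-0.9,0,0,1.4,-1],[2,-2.3,-0.9,0,0,1.4,-1],[2,-2.35,-0.9,0,0,1.4,-1]]]'
```

```text
t: 0.65
tool_pos: [0.3087, -0.4401, 0.2687]
orientation: [-3.119, -0.373, 0.0]
force: [0.1, 0.5, -0.2]
opening: 0.0929
t: 1.15
tool_pos: [0.4052, -0.3196, 0.3158]
orientation: [-3.136, -0.183, 0.0]
force: [0.3, 0.1, 0.9]
opening: 0.0926
t: 1.65
tool_pos: [0.5018, -0.2001, 0.3607]
orientation: [-3.141, 0.009, 0.001]
force: [0.9, 0.0, 0.1]
opening: 0.0933
```

```bash
python3 -m inch '[[[-0.3,-3.1,0,0,4.5,0,-1],[-0.3,-3.1,0,0,4.5,0,-1],[-0.3,-3.1,-0.1,0,4.5,0,-1],[-0.3,-3.1,-0.1,0,4.5,0,-1],[-0.3,-3.1,-0.1,0,4.5,0,-1]]]' && python3 -m inch '[[[-0.3,-3.1,-0.1,0,4.5,0,-1],[-0.3,-3.1,-0.2,0,4.5,0,-1],[-0.3,-3.1,-0.2,0,4.5,0,-1],[-0.3,-3.1,-0.2,0,4.5,0,-1],[-0.2,-3.1,-0.2,0,4.5,0,-1]]]' && python3 -m inch '[[[0,0,0,0,0,0,-1],[0,0,0,0,0,0,-1]]]'
python3 - <<'E'
from h import *
import pickle
s=robot.read_state(); w=robot.read_camera('wrist'); w['p']=s['tool_pos'];w['o']=s['orientation']; pickle.dump(w,open('w1.pkl','wb'))
c=robot.read_camera('side');pickle.dump(c,open('side1.pkl','wb'))
print(s['tool_pos'],Ro.from_rotvec(s['orientation']).as_matrix(),s['q'])
cv2.imwrite('pics/w1.png',cv2.convertScaleAbs(cv2.resize(w['image'],(800,600),interpolation=cv2.INTER_CUBIC),alpha=1.4,beta=10))
E
```

```text
t: 2.15
tool_pos: [0.4864, -0.0451, 0.3612]
orientation: [3.08, -0.008, 0.618]
force: [0.6, 0.6, 0.6]
opening: 0.0929
t: 2.65
tool_pos: [0.4972, 0.1204, 0.3657]
orientation: [2.904, -0.013, 1.167]
force: [0.1, -0.3, -0.5]
opening: 0.0931
t: 2.85
tool_pos: [0.4961, 0.1213, 0.3656]
orientation: [2.907, -0.004, 1.162]
force: [0.1, -1.7, 0.0]
opening: 0.0925
[0.4961 0.1213 0.3656] [[ 0.7247 -0.0066  0.6891]
 [ 0.0014 -0.9999 -0.011 ]
 [ 0.6891  0.0089 -0.7246]] [ 0.296  -0.8921  2.191  -0.2374  1.1183  1.8928]
```

View pics/w1.png

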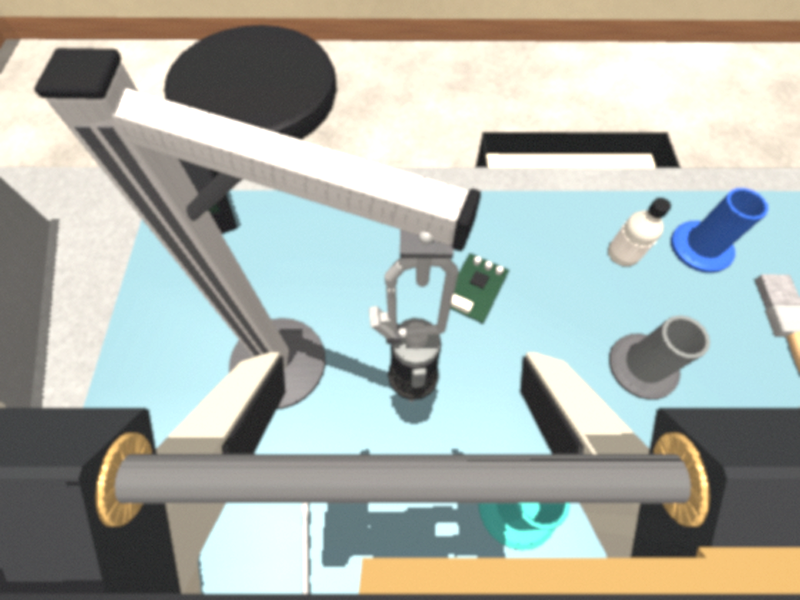

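The wrist view shows the hook under the boom end, with the plate at (378,320) on the left (+y), the spine at (447,300), and the turquoise look-alike at (530,510). The arm can't go further back, so I'll measure from here.

```bash
python3 - <<'E'
from h import *
import pickle
w=pickle.load(open('w1.pkl','rb'));D=pickle.load(open('side.pkl','rb'))
a=cv2.resize(w['image'][155:285,245:345],None,fx=4.6,fy=4.6,interpolation=cv2.INTER_CUBIC)
b=cv2.resize(D['image'][195:260,225:260],None,fx=9.2,fy=9.2,interpolation=cv2.INTER_CUBIC)
h=max(a.shape[0],b.shape[0]); print(a.shape,b.shape)
im=np.zeros((h,a.shape[1]+b.shape[1],3),np.uint8); im[:a.shape[0],:a.shape[1]]=a; im[:b.shape[0],a.shape[1]:]=b
cv2.imwrite('pics/w1c.png',cv2.convertScaleAbs(im,alpha=1.4,beta=10))
E
```

```text
(598, 460, 3) (598, 322, 3)
```

View pics/w1c.png

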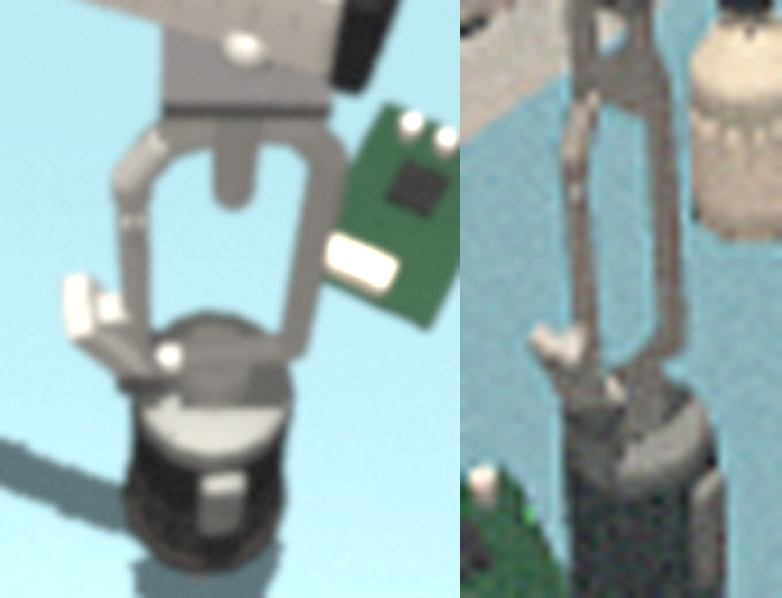

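```bash
python3 - <<'E'
from h import *
import pickle
w=pickle.load(open('w1.pkl','rb'));D=pickle.load(open('side.pkl','rb'));S=pickle.load(open('scene.pkl','rb'))
Rt=Ro.from_rotvec(w['o']).as_matrix(); M=w['tool_from_camera']
Rc=Rt@M[:3,:3]; tc=w['p']+Rt@M[:3,3]; W=dict(K=w['K'],R=Rc.T,t=-Rc.T@tc)
fw=lambda x,y:(245+x/4.6-.4,155+y/4.6-.4); fd=lambda x,y:(225+(x-460)/9.2-.45,195+y/9.2-.45); fs=lambda x,y:(265+x/5-.4,95+y/5-.4)
def pl(c,a,b):
    o,d1=ray(c,*a);_,d2=ray(c,*b);n=np.cross(d1,d2);n/=np.linalg.norm(n);return n,n@o
L={}
legs={'gate':[(W,fw(133,225),fw(141,345)),(D,fd(577,190),fd(583,340)),(S,fs(116,290),fs(112,345))],'spine':[(W,fw(322,190),fw(297,345)),(D,fd(660,130),fd(668,330)),(S,fs(88,260),fs(86,380))]}
for n,l in legs.items():
  for c2 in (1,2):
    P=[pl(*l[0]),pl(*l[c2])]
    for z in (.26,.30):
        A=np.array([p[0][:2] for p in P]);b=[p[1]-p[0][2]*z for p in P];print(n,c2,z,np.linalg.solve(A,b))
# constrain vertical: per-view, xy line at mid height; wrist y at x=.568
for n,l in legs.items():
    for p in l[0][1:]:
        o,d=ray(W,*p);q=o+d*(.568-o[0])/d[0];print(n,'wrist@x.568',q)
o,d=ray(W,*fw(233,195));print('eye wire low end',o+d*(.556-o[0])/d[0])
print('tip->wrist rim holster',plane(W,685*.7,338*.7,.098))
for nm,u,v in [('padL',fw(63,280)[0],fw(63,280)[1]),('padR',*fw(90,275)),('padbot',*fw(75,335))]:
    o,d=ray(W,u,v);print(nm,o+d*(.568-o[0])/d[0])
print(tri(W,fw(78,285),D,fd(540,332)))
print(tri(W,fw(218,480),D,fd(708,485)))
E
```

```text
gate 1 0.26 [0.5697 0.1265]
gate 1 0.3 [0.5676 0.1271]
gate 2 0.26 [0.5672 0.1263]
gate 2 0.3 [0.5672 0.1271]
spine 1 0.26 [0.5734 0.0918]
spine 1 0.3 [0.5717 0.093 ]
spine 2 0.26 [0.5735 0.0918]
spine 2 0.3 [0.5714 0.0931]
gate wrist@x.568 [0.568  0.1272 0.301 ]
gate wrist@x.568 [0.568  0.1261 0.2468]
spine wrist@x.568 [0.568  0.094  0.3138]
spine wrist@x.568 [0.568  0.0926 0.2466]
eye wire low end [0.556  0.1108 0.3333]
tip->wrist rim holster [ 0.6213 -0.1755  0.098 ]
padL [0.568  0.1411 0.2784]
padR [0.568  0.1358 0.2806]
padbot [0.568  0.14   0.2521]
(array([0.5702, 0.1388, 0.2738]), [np.float64(0.0009964243172406004), np.float64(0.0009964243172407802)])
(array([0.5477, 0.1087, 0.2164]), [np.float64(0.00024416475930520725), np.float64(0.00024416475930519804)])
```

```bash
python3 - <<'E'
from h import *
T=tilt(45,4); g=np.array([.5725,.1123,.2605]); s=g-T.apply([0,0,.06]); print(s)
rows(s,T,3); print('in');rows(g,T,4,s,T)
E
```

```text
[0.5302 0.1093 0.3029]
[[-0.66,0.27,2.31,1.22,0.46,-1.02],[-0.69,0.31,2.29,1.22,0.46,-1.02],[-0.71,0.34,2.28,1.22,0.46,-1.02]]
in
[[-0.0,0.0,1.5,0.0,0.0,0.0],[-0.0,0.0,1.5,0.0,0.0,0.0],[-0.0,0.0,1.5,0.0,0.0,0.0],[-0.0,0.0,1.5,0.0,0.0,0.0]]
```

```bash
python3 -m inch '[[[-0.7,0.3,2.3,1.2,0.45,-1,-1],[-0.7,0.3,2.3,1.2,0.45,-1,-1],[-0.7,0.3,2.3,1.2,0.45,-1,-1],[0,0,0,0,0,0,-1]]]'
python3 - <<'E'
from h import *
print(robot.read_state()['q'])
T=tilt(45,4); g=np.array([.5725,.1123,.2605])
s=robot.read_state();print(Ro.from_rotvec(s['orientation']).inv().apply(g-s['tool_pos'])*100)
rows(g,T,4)
E
```

```text
t: 3.35
tool_pos: [0.5301, 0.1065, 0.298]
orientation: [-2.883, -0.091, -1.183]
force: [-0.9, 0.5, -1.0]
opening: 0.0931
[ 0.1427 -0.8662  2.3092 -0.0705  0.9225  1.6701]
[ 0.4039 -0.3154  5.6657]
[[0.1,-0.08,1.42,0.07,0.09,-0.07],[0.1,-0.08,1.42,0.07,0.09,-0.07],[0.1,-0.08,1.42,0.07,0.09,-0.07],[0.09,-0.07,1.42,0.07,0.09,-0.07]]
```

```bash
python3 -m inch '[[[0.1,-0.1,1.4,0,0.1,-0.1,-1],[0.1,-0.1,1.4,0,0.1,-0.1,-1],[0.1,-0.1,1.4,0,0.1,-0.1,-1],[0.1,-0.1,1.4,0,0.1,0,-1],[0,0,0,0,0,0,-1]]]'
python3 - <<'E'
from h import *
import pickle
s=robot.read_state(); w=robot.read_camera('wrist'); w['p']=s['tool_pos'];w['o']=s['orientation']; pickle.dump(w,open('w2.pkl','wb'))
print(s['q']); g=np.array([.5725,.1123,.2605])
print(Ro.from_rotvec(s['orientation']).inv().apply(g-s['tool_pos'])*100)
print(w['image'].shape)
cv2.imwrite('pics/w2.png',cv2.convertScaleAbs(cv2.resize(w['image'][180:420,130:430],(750,600),interpolation=cv2.INTER_CUBIC),alpha=1.4,beta=10))
E
```

```text
t: 3.85
tool_pos: [0.5729, 0.1159, 0.2655]
orientation: [-2.876, -0.102, -1.2]
force: [-0.5, -0.3, -0.2]
opening: 0.0929
[ 0.1508 -0.6926  2.2805 -0.0869  0.7672  1.6882]
[-0.4003  0.3497  0.3056]
(420, 560, 3)
```

View pics/w2.png

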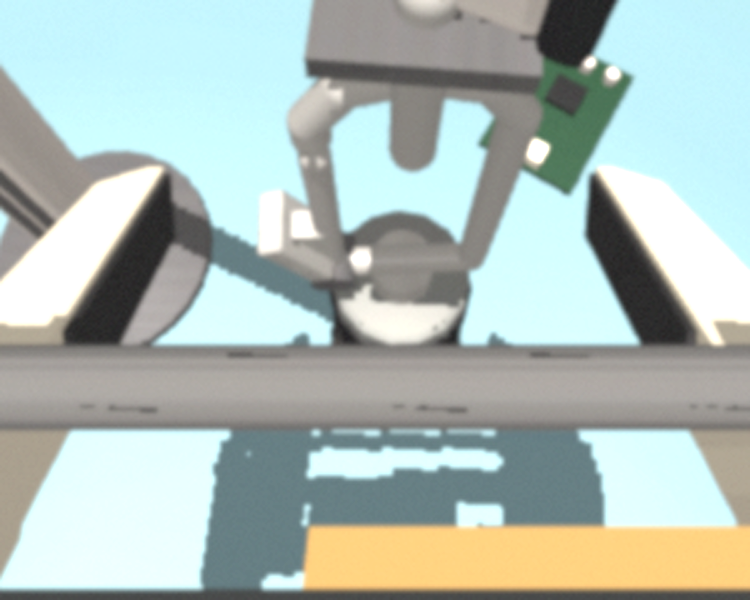

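The wrist view shows the plate (262,220) and the spine (490,250) symmetric between the pad tips (172 and 590). The spine–plate midpoint is about 374 and the pad midpoint about 381. I'll lower slightly and then squeeze.

```bash
python3 -m inch '[[[-0.4,0.05,0.3,0,0,0,-0.2],[0,0,0,0,0,0,-0.2],[0,0,0,0,0,0,-0.2]]]' 40;  python3 -m inch '[[[0,0.05,0,0,0,0,0.1],[0,0.1,0,0,0,0,0.2],[0,0.1,0,0,0,0,1],[0,0.1,0,0,0,0,1],[0,0,0,0,0,0,1]]]' 40;  python3 -m inch '[[[0,0,0,0,0,0,1],[0,0,0,0,0,0,1],[0,0,0,0,0,0,1]]]' 40
python3 - <<'E'
from h import *
import pickle
s=robot.read_state(); w=robot.read_camera('wrist'); w['p']=s['tool_pos'];w['o']=s['orientation']; pickle.dump(w,open('w3.pkl','wb'))
a=cv2.resize(w['image'][180:340,180:380],(600,480),interpolation=cv2.INTER_CUBIC)
c=robot.read_camera('side'); b=cv2.resize(c['image'][180:300,225:275],(200,480),interpolation=cv2.INTER_CUBIC)
print(s['wrist_torque'],s['q'])
cv2.imwrite('pics/w3.png',cv2.convertScaleAbs(np.hstack([a,b]),alpha=1.4,beta=10))
E
```

```text
t: 4.2
tool_pos: [0.5717, 0.1168, 0.2614]
orientation: [-2.873, -0.106, -1.203]
force: [0.8, 0.8, -0.1]
opening: 0.0733
t: 4.7
tool_pos: [0.5721, 0.1128, 0.2606]
orientation: [-2.875, -0.106, -1.202]
force: [-0.3, -3.7, -0.1]
opening: 0.0382
t: 5.0
tool_pos: [0.5721, 0.1132, 0.2608]
orientation: [-2.874, -0.107, -1.202]
force: [1.0, -4.5, 1.1]
opening: 0.0378
[-0.3314  0.2702 -0.6395] [ 0.1404 -0.6985  2.2933 -0.0739  0.7575  1.6695]
```

View pics/w3.png

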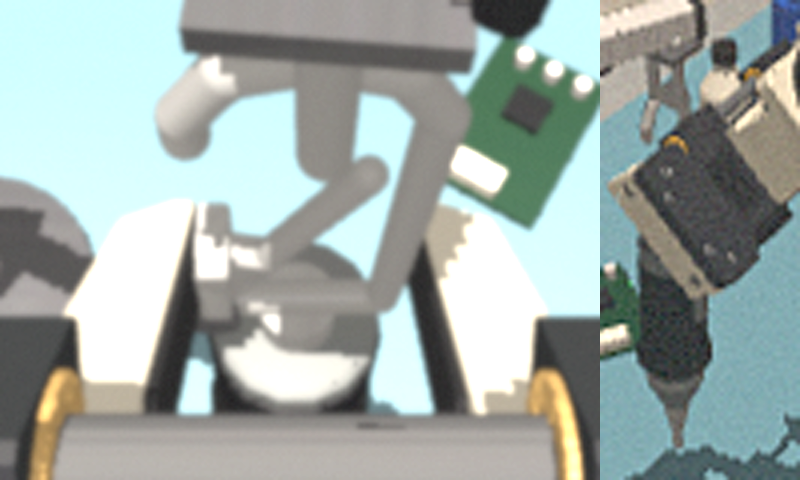

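The gate is open (0.378 cm inside the expected grip, free end swung in at (370,170)) and the eye wire is still in the crook. Lift with easing, then slide out.

```bash
python3 - <<'E'
from h import *
s=robot.read_state();R=Ro.from_rotvec(s['orientation']); p=s['tool_pos']
a=p+[.0005,-.007,.028]; b=a+np.array([.005,-.07,0])
print(R.as_matrix())
rows(a,R,5);print();rows(b,R,5,a,R)
E
```

```text
[[ 0.7004  0.0727  0.71  ]
 [ 0.0537 -0.9973  0.0491]
 [ 0.7117  0.0037 -0.7024]]
[[0.4,0.14,-0.39,0.0,0.0,0.0],[0.4,0.14,-0.39,0.0,0.0,0.0],[0.4,0.14,-0.39,0.0,0.0,0.0],[0.4,0.14,-0.39,0.0,0.0,0.0],[0.4,0.14,-0.39,0.0,0.0,0.0]]

[[-0.01,1.4,0.0,0.0,0.0,0.0],[-0.01,1.4,0.0,0.0,0.0,0.0],[-0.01,1.4,0.0,0.0,0.0,0.0],[-0.01,1.4,0.0,0.0,0.0,0.0],[-0.01,1.4,0.0,0.0,0.0,0.0]]
```

```bash
python3 -m inch '[[[0.4,0.15,-0.4,0,0,0,1],[0.4,0.15,-0.4,0,0,0,1],[0.4,0.15,-0.4,0,0,0,1],[0.4,0.15,-0.4,0,0,0,1],[0.4,0.15,-0.4,0,0,0,1]]]'; python3 -m inch '[[[0,0,0,0,0,0,1],[0,0,0,0,0,0,1]]]'
python3 - <<'E'
from h import *
s=robot.read_state(); w=robot.read_camera('wrist')
a=cv2.resize(w['image'][150:310,180:380],(600,480),interpolation=cv2.INTER_CUBIC)
c=robot.read_camera('side'); b=cv2.resize(c['image'][165:285,225:275],(200,480),interpolation=cv2.INTER_CUBIC)
cv2.imwrite('pics/w4.png',cv2.convertScaleAbs(np.hstack([a,b]),alpha=1.4,beta=10))
E
```

```text
t: 5.6
tool_pos: [0.572, 0.1061, 0.2886]
orientation: [-2.875, -0.107, -1.199]
force: [1.6, 2.4, -21.2]
opening: 0.0379
t: 5.8
tool_pos: [0.5722, 0.1058, 0.2882]
orientation: [-2.875, -0.107, -1.2]
force: [-0.4, -1.3, -7.6]
opening: 0.0384
```

View pics/w4.png

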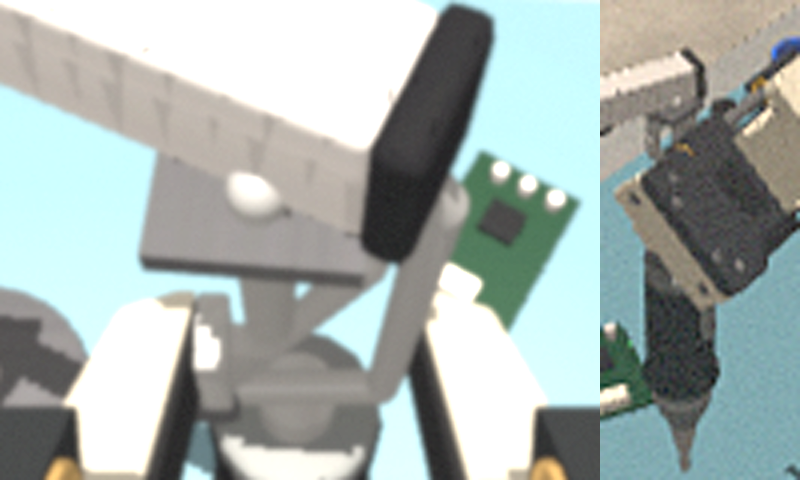

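The downward force of 7.6 N (after a 21 N peak) suggests the arch touched the boom's underside, so I'll come down 3 mm before sliding out.

```bash
python3 -m inch '[[[-0.2,0,0.2,0,0,0,1],[0,0,0,0,0,0,1],[0,0,0,0,0,0,1]]]';  python3 -m inch '[[[0,0.7,0,0,0,0,1],[0,0.7,0,0,0,0,1],[0,0,0,0,0,0,1]]]'
```

```text
t: 6.2
tool_pos: [0.5728, 0.1063, 0.287]
orientation: [-2.873, -0.107, -1.203]
force: [-0.9, -0.4, -4.8]
opening: 0.0379
t: 6.5
tool_pos: [0.5738, 0.0916, 0.287]
orientation: [-2.873, -0.106, -1.204]
force: [-0.3, 0.7, -5.0]
opening: 0.038
```

```bash
python3 -m inch '[[[0,1,0,0,0,0,1],[0,1,0,0,0,0,1],[0,1,0,0,0,0,1],[0,1.5,0,0,0,0,1],[0,1.5,0,0,0,0,1]]]';  python3 -m inch '[[[0,2,0,0,0,0,1],[0,2,0,0,0,0,1],[0,2,0,0,0,0,1],[0,0,0,0,0,0,1],[0,0,0,0,0,0,1]]]'
python3 - <<'E'
from h import *
import pickle
q=robot.read_state();print(q['q'])
for n in ['scene','side']:
    c=robot.read_camera(n); pickle.dump(c,open(n+'2.pkl','wb'))
S=pickle.load(open('scene2.pkl','rb'));D=pickle.load(open('side2.pkl','rb'))
ps=proj(S,q['tool_pos']).astype(int);pd=proj(D,q['tool_pos']).astype(int);print(ps,pd)
f=lambda c,p:cv2.resize(c['image'][p[1]-30:p[1]+90,p[0]-50:p[0]+30],None,fx=5,fy=5,interpolation=cv2.INTER_CUBIC)
print([(p[0]-50,p[1]-30) for p in (ps,pd)])
cv2.imwrite('pics/c5.png',cv2.convertScaleAbs(np.hstack([f(S,ps),f(D,pd)]),alpha=1.4,beta=10))
E
```

```text
t: 7.0
tool_pos: [0.5781, 0.0322, 0.287]
orientation: [-2.873, -0.108, -1.203]
force: [0.2, -0.7, -4.4]
opening: 0.0377
t: 7.5
tool_pos: [0.5823, -0.028, 0.2869]
orientation: [-2.874, -0.105, -1.202]
force: [0.1, -0.2, -4.8]
opening: 0.038
[-0.3081 -0.7131  2.2544  0.3477  0.875   1.067 ]
[258 187] [275 189]
[(np.int64(208), np.int64(157)), (np.int64(225), np.int64(159))]
```

View pics/c5.png

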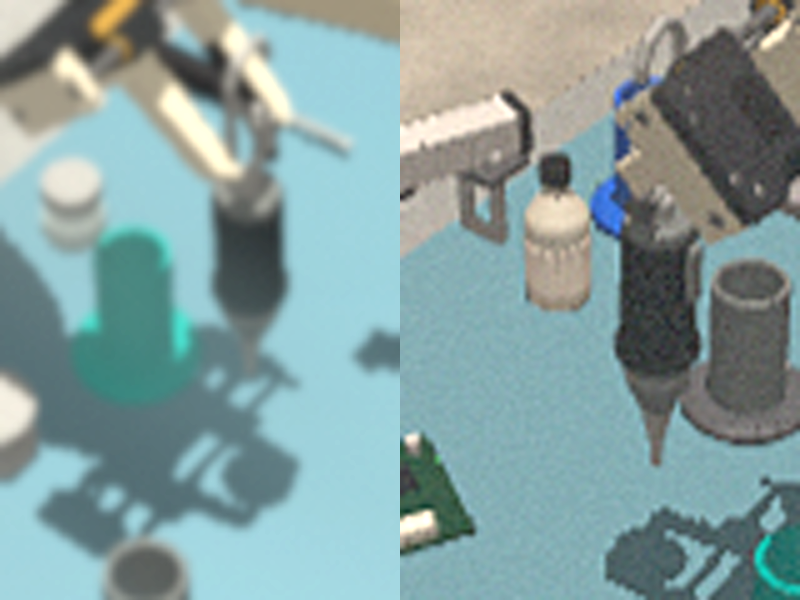

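Off the eye: the eye hangs free at (485,210) and the driver is upright in the grip, tip at crop (250,373)/(656,465). Next I'll measure its axis and plan the move to the holster.

```bash
cat > ax.py <<'E'
from h import *
def axis(S,D,s=None,d=None):
    # dark grip: edges midline in each view, from mask near given boxes
    out=[]
    for c,(x,y,w,h) in ((S,s),(D,d)):
        im=cv2.GaussianBlur(c['image'],(3,3),0)[y:y+h,x:x+w].astype(int); m=((im.max(2)<75)).astype(np.uint8)
        k,l,st,ce=cv2.connectedComponentsWithStats(m); i=1+np.argmax(st[1:,4]); ys,xs=np.where(l==i)
        r=[(q+y,(xs[ys==q].min()+xs[ys==q].max())/2+x,np.ptp(xs[ys==q])+1) for q in range(ys.min(),ys.max()+1)]
        out.append(r)
    return out
E
python3 - <<'E'
from ax import *
import pickle
S=pickle.load(open('scene2.pkl','rb'));D=pickle.load(open('side2.pkl','rb'));s=robot.read_state()
fs=lambda x,y:(208+x/5-.4,157+y/5-.4);fd=lambda x,y:(225+(x-400)/5-.4,159+y/5-.4)
tip=tri(S,fs(250,375),D,fd(656,466));print('tip',tip)
# line from plane intersection of grip midlines
for (a,b,c,d) in [((249,195),(251,372),(656,225),(656,465)),((248.5,220),(251,285),(656.5,250),(657,350))]:
    n1=np.cross(ray(S,*fs(*a))[1],ray(S,*fs(*b))[1]);n2=np.cross(ray(D,*fd(*c))[1],ray(D,*fd(*d))[1])
    L=np.cross(n1,n2);L/=np.linalg.norm(L)*np.sign(L[2]);print('axis',L,'deg',np.degrees(L[:2]))
print('tcp-tip',s['tool_pos']-tip[0])
for r in axis(S,D,(248,190,20,45),(266,192,22,50)): print([(int(a),float(b),int(c)) for a,b,c in r][::3])
E
```

```text
tip (array([ 0.5773, -0.0231,  0.0874]), [np.float64(0.001096510578147499), np.float64(0.0010965105781473431)])
axis [ 0.2375 -0.3073  0.9215] deg [ 13.6095 -17.6054]
axis [ 0.3895 -0.4968  0.7755] deg [ 22.3189 -28.465 ]
tcp-tip [ 0.005  -0.0039  0.1994]
[(196, 256.5, 2), (199, 257.0, 13), (202, 257.0, 13), (205, 257.5, 12), (208, 257.5, 12), (211, 258.0, 13), (214, 257.5, 14), (217, 257.5, 10), (220, 257.5, 6)]
[(197, 271.0, 1), (200, 273.0, 7), (203, 273.0, 5), (206, 276.5, 16), (209, 275.5, 14), (212, 276.5, 16), (215, 276.5, 16), (218, 276.0, 15), (221, 276.0, 15), (224, 276.0, 15), (227, 276.0, 17), (230, 276.5, 16), (233, 276.5, 14), (236, 277.0, 13), (239, 278.0, 11)]
```

```bash
python3 - <<'E'
from h import *
s=robot.read_state();R=Ro.from_rotvec(s['orientation']); p=s['tool_pos']
a=p+[0,0,.038]; b=p+[.0455,-.1511,.038]
rows(a,R,3);print();rows(b,R,8,a,R)
E
```

```text
[[0.9,0.0,-0.89,0.0,0.0,0.0],[0.9,0.0,-0.89,0.0,0.0,0.0],[0.9,0.0,-0.89,0.0,0.0,0.0]]

[[0.3,1.93,0.31,0.0,0.0,0.0],[0.3,1.93,0.31,0.0,0.0,0.0],[0.3,1.93,0.31,0.0,0.0,0.0],[0.3,1.93,0.31,0.0,0.0,0.0],[0.3,1.93,0.31,0.0,0.0,0.0]]
[[0.3,1.93,0.31,0.0,0.0,0.0],[0.3,1.93,0.31,0.0,0.0,0.0],[0.3,1.93,0.31,0.0,0.0,0.0]]
```

```bash
python3 -m inch '[[[0.9,0,-0.9,0,0,0,1],[0.9,0,-0.9,0,0,0,1],[0.9,0,-0.9,0,0,0,1]]]';  python3 -m inch '[[[0.3,1.5,0.3,0,0,0,1],[0.3,1.9,0.3,0,0,0,1],[0.3,1.9,0.3,0,0,0,1],[0.3,1.9,0.3,0,0,0,1],[0.3,1.9,0.3,0,0,0,1]]]'; python3 -m inch '[[[0.3,1.9,0.3,0,0,0,1],[0.3,1.9,0.3,0,0,0,1],[0.3,1.9,0.3,0,0,0,1],[0,0.5,0,0,0,0,1],[0,0,0,0,0,0,1]]]';  python3 -m inch '[[[0,0,0,0,0,0,1],[0,0,0,0,0,0,1],[0,0,0,0,0,0,1]]]'
python3 - <<'E'
from h import *
import pickle
q=robot.read_state();print(q['q'])
for n in ['scene','side']:
    c=robot.read_camera(n); pickle.dump(c,open(n+'3.pkl','wb'))
S=pickle.load(open('scene3.pkl','rb'));D=pickle.load(open('side3.pkl','rb'))
f=lambda c,x,y:cv2.resize(c['image'][y:y+120,x:x+80],None,fx=5,fy=5,interpolation=cv2.INTER_CUBIC)
print(proj(S,q['tool_pos']),proj(D,q['tool_pos']))
cv2.imwrite('pics/c6.png',cv2.convertScaleAbs(np.hstack([f(S,200,185),f(D,255,135)]),alpha=1.4,beta=10))
E
```

```text
t: 7.9
tool_pos: [0.5823, -0.0269, 0.3272]
orientation: [-2.873, -0.109, -1.204]
force: [-0.1, -0.5, -4.5]
opening: 0.0382
t: 8.4
tool_pos: [0.6104, -0.1175, 0.3274]
orientation: [-2.874, -0.108, -1.205]
force: [0.0, 1.4, -4.9]
opening: 0.0376
t: 8.9
tool_pos: [0.6272, -0.1784, 0.3266]
orientation: [-2.874, -0.106, -1.203]
force: [-0.9, -0.3, -4.1]
opening: 0.0379
t: 9.2
tool_pos: [0.627, -0.1767, 0.3259]
orientation: [-2.873, -0.109, -1.202]
force: [0.2, -0.1, -4.8]
opening: 0.0379
[-0.6246 -0.4107  1.9886  0.5784  0.9863  0.6902]
[235.1773 219.7019] [296.7057 146.8321]
```

View pics/c6.png

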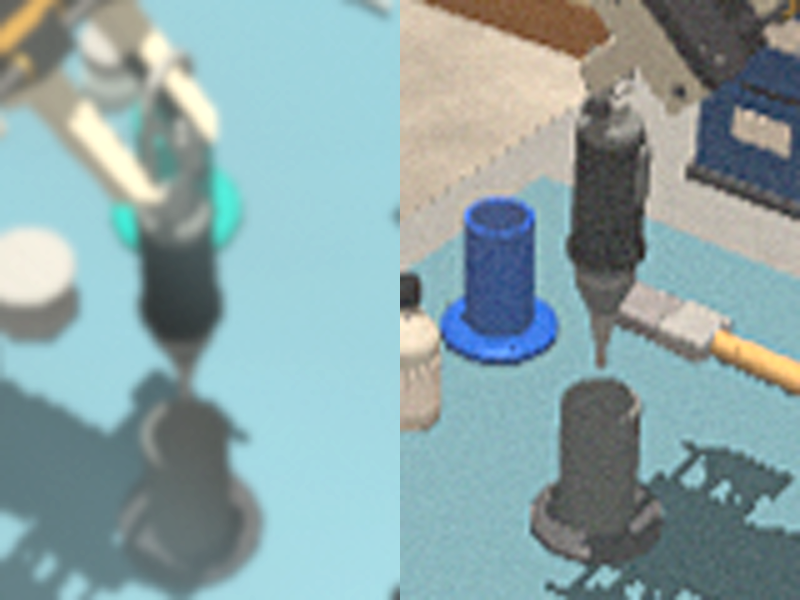

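```bash
python3 - <<'E'
from ax import *
import pickle
S=pickle.load(open('scene3.pkl','rb'));D=pickle.load(open('side3.pkl','rb'));s=robot.read_state()
fs=lambda x,y:(200+x/5-.4,185+y/5-.4);fd=lambda x,y:(255+(x-400)/5-.4,135+y/5-.4)
t,e=tri(S,fs(186,397),D,fd(600,367));print('tip',t,e,'tcp-tip',s['tool_pos']-t, 'rim-tip',np.array([.6228,-.1742])-t[:2])
for z in (0,.08,.088,.166,.279):
    a=proj(S,t+[0,0,z]);b=proj(D,t+[0,0,z]);print(z,'scene crop',(a-[200-.4,185-.4])*5,'side crop',(b-[255-.4,135-.4])*5+[400,0])
for n,(x,y,w,h),c in (('S',(222,230,28,30),S),('D',(283,150,35,60),D)):
  g=cv2.cvtColor(c['image'],cv2.COLOR_BGR2GRAY)
  # grip edge by gradient, sub-pixel
  for r in range(y,y+h,5):
    G=np.gradient(cv2.GaussianBlur(g,(3,3),0)[r].astype(float)); q=G[x:x+w]; l=x+np.argmin(q); rr=x+np.argmax(q); print(n,r,l,rr,((l+rr)/2-(200 if n=='S' else 255)+.4)*5+(0 if n=='S' else 400))
E
```

```text
tip [ 0.622  -0.1721  0.1275] [np.float64(0.001102529763964059), np.float64(0.0011025297639640976)] tcp-tip [ 0.005  -0.0048  0.1983] rim-tip [ 0.0008 -0.0021]
0 scene crop [188.0096 397.1103] side crop [601.87   366.9187]
0.08 scene crop [183.5335 309.5841] side crop [606.1374 253.8024]
0.088 scene crop [183.0642 300.4073] side crop [606.5845 241.951 ]
0.166 scene crop [178.262  206.5058] side crop [611.1561 120.7729]
0.279 scene crop [170.4872  54.4778] side crop [618.5442 -75.0633]
S 230 226 243 174.5
S 235 227 243 177.0
S 240 228 243 179.5
S 245 227 244 179.5
S 250 229 243 182.0
S 255 232 240 182.0
D 150 314 301 664.5
D 155 291 297 597.0
D 160 314 304 672.0
D 165 290 305 614.5
D 170 289 305 612.0
D 175 289 304 609.5
D 180 289 303 607.0
D 185 288 304 607.0
D 190 289 302 604.5
D 195 291 299 602.0
D 200 293 307 627.0
D 205 293 284 569.5
```

The driver is vertical within about 1°. The tip needs about (+1, -2) mm to be over the rim. Correct, then lower the bit into the cup.

```bash
python3 -m inch '[[[0.06,0.2,0.06,0,0,0,1],[0,0,0,0,0,0,1],[-0.7,0,0.7,0,0,0,1],[-0.7,0,0.7,0,0,0,1],[-0.7,0,0.7,0,0,0,1]]]';  python3 -m inch '[[[-0.7,0,0.7,0,0,0,1],[-0.7,0,0.7,0,0,0,1],[-0.7,0,0.7,0,0,0,1],[0,0,0,0,0,0,1],[0,0,0,0,0,0,1]]]'
python3 - <<'E'
from h import *
import pickle
q=robot.read_state()
for n in ['scene','side']:
    c=robot.read_camera(n); pickle.dump(c,open(n+'4.pkl','wb'))
S=pickle.load(open('scene4.pkl','rb'));D=pickle.load(open('side4.pkl','rb'))
f=lambda c,x,y:cv2.resize(c['image'][y:y+75,x:x+50],None,fx=8,fy=8,interpolation=cv2.INTER_CUBIC)
cv2.imwrite('pics/c7.png',cv2.convertScaleAbs(np.hstack([f(S,212,240),f(D,272,170)]),alpha=2,beta=15))
E
```

```text
t: 9.8
tool_pos: [0.6279, -0.1794, 0.2941]
orientation: [-2.874, -0.107, -1.2]
force: [-0.8, 0.1, -4.7]
opening: 0.0381
t: 10.3
tool_pos: [0.6283, -0.1796, 0.2659]
orientation: [-2.874, -0.107, -1.201]
force: [0.2, 0.3, -4.1]
opening: 0.0378
```

View pics/c7.png

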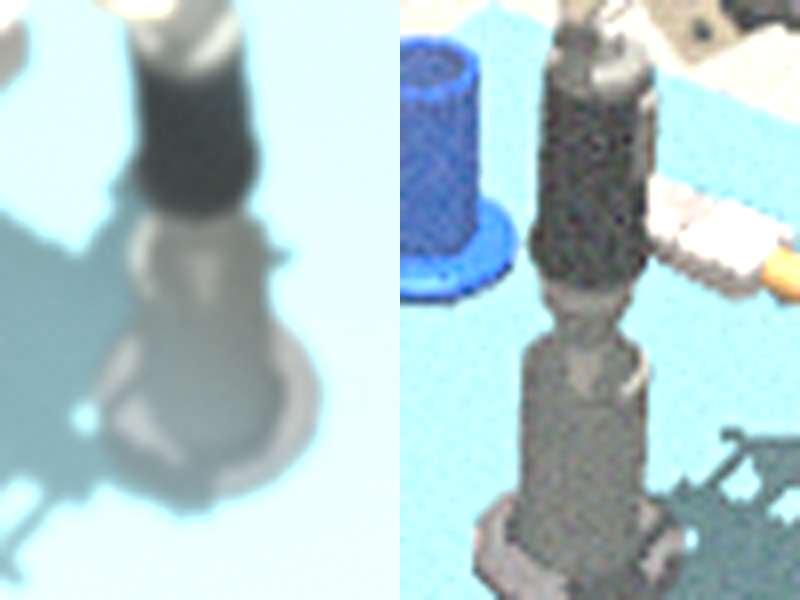

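```bash
python3 - <<'E'
from h import *
import pickle
S=pickle.load(open('scene4.pkl','rb'));D=pickle.load(open('side4.pkl','rb'))
a=np.linspace(0,2*np.pi,90)
def low(c,P,r): return max(proj(c,P+np.array([r*np.cos(t),r*np.sin(t),0]))[1] for t in a)
# measured collar bottom rows: dark->grey edge along central column
for n,c,u,(v0,v1) in (('S',S,236,(255,272)),('D',D,295,(195,215))):
    g=cv2.GaussianBlur(cv2.cvtColor(c['image'],cv2.COLOR_BGR2GRAY),(3,3),0).astype(float)[v0:v1,u-3:u+4].mean(1); print(n,v0,g.round(0))
v=np.array([.62,-.785,0])
for d in (-.004,0,.004):
    P=np.array([.6228,-.1742,.147])+v*d; print(d,low(S,P,.023),low(D,P,.023),low(S,P+[0,0,.004],.023),low(D,P+[0,0,.004],.023))
E
```

```text
S 255 [27. 27. 27. 27. 27. 27. 27. 27. 27. 29. 32. 39. 49. 57. 61. 62. 64.]
D 195 [36. 35. 35. 35. 35. 36. 36. 35. 35. 37. 43. 54. 64. 64. 59. 57. 57. 57.
 61. 65.]
-0.004 266.35109812393216 207.7555832903675 265.4986062491165 206.63851750670753
0 267.5901284817138 206.9216387095924 266.7386760931454 205.80588412399675
0.004 268.8338896569535 206.09227666686775 267.983490936005 204.97783577455553
```

Collar and cup axes agree to within 0.5 mm in both views, and the collar is about 50–54 mm above the rim. Lowering on.

```bash
python3 -m inch '[[[-0.7,0,0.7,0,0,0,1],[-0.7,0,0.7,0,0,0,1],[-0.7,0,0.7,0,0,0,1],[-0.35,0,0.35,0,0,0,1],[0,0,0,0,0,0,1]]]'; python3 -m inch '[[[-0.35,0,0.35,0,0,0,1],[-0.2,0,0.2,0,0,0,1],[0,0,0,0,0,0,1]]]'
```

```text
t: 10.9
tool_pos: [0.6279, -0.1793, 0.2294]
orientation: [-2.874, -0.106, -1.198]
force: [0.4, 0.4, -4.7]
opening: 0.0377
t: 11.2
tool_pos: [0.6286, -0.1797, 0.2234]
orientation: [-2.874, -0.107, -1.201]
force: [0.7, -0.6, -4.6]
opening: 0.038
```

```bash
for i in 1; do python3 -m inch '[[[-0.2,0,0.2,0,0,0,1],[0,0,0,0,0,0,1]]]'; python3 -m inch '[[[-0.15,0,0.15,0,0,0,1],[0,0,0,0,0,0,1]]]'; python3 -m inch '[[[-0.1,0,0.1,0,0,0,1],[0,0,0,0,0,0,1]]]'; done
```

```text
t: 11.4
tool_pos: [0.6287, -0.1798, 0.2207]
orientation: [-2.874, -0.107, -1.201]
force: [0.4, -0.5, -5.0]
opening: 0.038
t: 11.6
tool_pos: [0.6286, -0.1797, 0.2186]
orientation: [-2.874, -0.107, -1.201]
force: [-0.4, 0.2, -5.0]
opening: 0.038
t: 11.8
tool_pos: [0.6287, -0.1798, 0.2173]
orientation: [-2.874, -0.107, -1.201]
force: [0.7, -0.7, -4.6]
opening: 0.038
```

```bash
python3 -m inch '[[[-0.1,0,0.1,0,0,0,1],[0,0,0,0,0,0,1]]]'; python3 -m inch '[[[-0.1,0,0.1,0,0,0,1],[0,0,0,0,0,0,1]]]'; python3 -m inch '[[[-0.1,0,0.1,0,0,0,1],[0,0,0,0,0,0,1]]]'
```

```text
t: 12.0
tool_pos: [0.6291, -0.1799, 0.2168]
orientation: [-2.873, -0.107, -1.203]
force: [-0.4, 0.8, -1.2]
opening: 0.038
t: 12.2
tool_pos: [0.6298, -0.18, 0.2167]
orientation: [-2.873, -0.108, -1.206]
force: [-1.6, 2.1, 5.7]
opening: 0.0376
t: 12.4
tool_pos: [0.6304, -0.1802, 0.2167]
orientation: [-2.872, -0.108, -1.209]
force: [-2.4, 3.3, 9.4]
opening: 0.038
```

Contact came at TCP z 0.2168, as predicted for the seated collar. Ease off 1.5 mm of preload, then release and back out.

```bash
python3 -m inch '[[[0.12,0,-0.12,0,0,0,1],[0,0,0,0,0,0,1]]]'; python3 -m inch '[[[0,0,0,0,0,0,0],[0,0,0,0,0,0,-0.3],[0,0,0,0,0,0,-1],[0,0,0,0,0,0,-1],[0,0,0,0,0,0,-1]]]'
python3 - <<'E'
from h import *
import pickle
q=robot.read_state(); print(q['opening'],q['force'])
w=robot.read_camera('wrist');S=robot.read_camera('scene');D=robot.read_camera('side')
f=lambda c,x,y:cv2.resize(c['image'][y:y+80,x:x+50],(300,480),interpolation=cv2.INTER_CUBIC)
a=cv2.resize(w['image'][:,:],(200,150))
im=np.hstack([f(S,212,230),f(D,272,165),np.vstack([a,np.zeros((330,200,3),np.uint8)])])
cv2.imwrite('pics/c8.png',cv2.convertScaleAbs(im,alpha=1.8,beta=15))
E
```

```text
t: 12.6
tool_pos: [0.6295, -0.1801, 0.2167]
orientation: [-2.873, -0.108, -1.205]
force: [-1.7, 3.0, 7.3]
opening: 0.0381
t: 13.1
tool_pos: [0.6284, -0.1798, 0.214]
orientation: [-2.874, -0.107, -1.2]
force: [0.1, 0.1, -0.3]
opening: 0.0736
0.07364285385434434 [ 0.0774  0.0979 -0.2614]
```

View pics/c8.png

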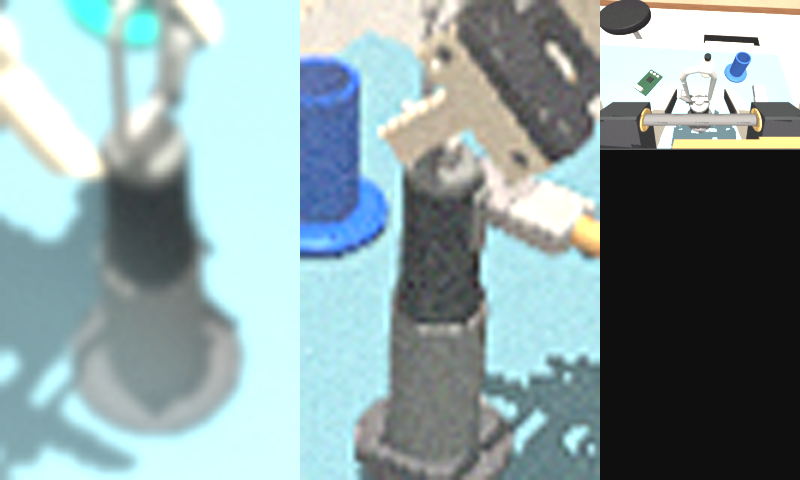

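The driver is seated with its collar on the rim and upright in both views. Now finish opening and retract along the tool's -z.

```bash
python3 -m inch '[[[0,0,0,0,0,0,-1],[0,0,0,0,0,0,-1],[0,0,0,0,0,0,-1]]]'; python3 -m inch '[[[0,0,-1,0,0,0,-1],[0,0,-1.5,0,0,0,-1],[0,0,-2,0,0,0,-1],[0,0,-2,0,0,0,-1],[0,0,-2,0,0,0,-1]]]';  python3 -m inch '[[[0,0,-1,0,0,0,-1],[0,0,0,0,0,0,-1],[0,0,0,0,0,0,-1]]]'
python3 - <<'E'
from h import *
q=robot.read_state(); print(q['q'],q['dq'])
S=robot.read_camera('scene');D=robot.read_camera('side')
f=lambda c,x,y:cv2.resize(c['image'][y:y+120,x:x+80],(400,600),interpolation=cv2.INTER_CUBIC)
cv2.imwrite('pics/c9.png',cv2.convertScaleAbs(np.hstack([f(S,200,190),f(D,255,130)]),alpha=1.7,beta=15))
a=np.linspace(0,6.28,90); C=np.array([.6228,-.1742,.098])
for n,c,u,v0 in (('S',S,237,270),('D',D,295,205)):
    g=cv2.GaussianBlur(cv2.cvtColor(c['image'],cv2.COLOR_BGR2GRAY),(3,3),0).astype(float)[v0:v0+20,u-3:u+4].mean(1);print(n,v0,g.round(),max(proj(c,C+[.023*np.cos(t),.023*np.sin(t),0])[1] for t in a), 'hook top',proj(c,C+[0,0,.199]))
E
```

```text
t: 13.55
tool_pos: [0.6288, -0.1798, 0.2149]
orientation: [-2.874, -0.107, -1.202]
force: [0.3, -0.2, -0.3]
opening: 0.0932
t: 14.05
tool_pos: [0.5675, -0.184, 0.2756]
orientation: [-2.874, -0.108, -1.202]
force: [-0.3, 0.0, -0.1]
opening: 0.093
t: 14.35
tool_pos: [0.5613, -0.1847, 0.2815]
orientation: [-2.874, -0.107, -1.202]
force: [-0.2, -0.3, -0.3]
opening: 0.0928
[-0.75   -0.5646  2.1747  0.6509  1.0316  0.5486] [ 0.0088  0.0203  0.0068 -0.0005 -0.0015 -0.0007]
S 270 [31. 32. 33. 34. 36. 38. 43. 50. 58. 62. 65. 66. 66. 67. 67. 68. 69. 70.
 71. 71.] 277.7308702984135 hook top [234.9078 225.6768]
D 205 [35. 36. 37. 36. 36. 37. 38. 36. 36. 37. 37. 38. 38. 47. 67. 73. 64. 61.
 62. 62.] 220.21533360829065 hook top [297.0877 157.2244]
```

The picture limit is reached, so the last check is numeric: the hook's top row against the empty-scene image.

```bash
python3 - <<'E'
from h import *
import pickle
for n,f,C in (('scene','scene.pkl',None),('side','side.pkl',None)):
    c=robot.read_camera(n); d=np.abs(c['image'].astype(int)-pickle.load(open(f,'rb'))['image'].astype(int)).max(2)
    for h in (0,.005):
        ex=[proj(c,np.array([.6228,-.1742,.018+h])+[0,y,z]) for y,z in ((0,.279),(0,.272),(-.017,.24),(.017,.255))]
        print(n,h,np.round(ex,1).tolist())
    u,v=np.round(ex[0]).astype(int)
    for r in range(v-5,v+12): print(r,''.join('#' if x>35 else '.' for x in d[r,u-16:u+17]),u-16)
    im=c['image'];
s=robot.read_state();print(s['t'],s['force'])
E
```

```text
scene 0 [[234.9, 225.7], [235.0, 227.4], [231.1, 239.5], [239.5, 227.5]]
scene 0.005 [[234.8, 224.4], [234.9, 226.2], [231.0, 238.3], [239.4, 226.3]]
219 ................................. 219
220 ................................. 219
221 ................................. 219
222 ................................. 219
223 ................................. 219
224 .................##.............. 219
225 ...............#####............. 219
226 ..............######............. 219
227 ..............#####.............. 219
228 .............#####............... 219
229 ............#####................ 219
230 ............####................. 219
231 ...........####.................. 219
232 ...........####.................. 219
233 ...........###.....##............ 219
234 ...........###.....#####......... 219
235 ...........###......####......... 219
side 0 [[297.1, 157.2], [297.0, 159.5], [300.1, 167.1], [293.2, 167.5]]
side 0.005 [[297.1, 155.6], [297.1, 157.9], [300.2, 165.5], [293.2, 165.9]]
151 ................................. 281
152 ................................. 281
153 ................................. 281
154 ................................. 281
155 ................................. 281
156 ................................. 281
157 ................................. 281
158 .................###............. 281
159 .................###............. 281
160 ..............#...##............. 281
161 ..................##............. 281
162 ..................##............. 281
163 ..................##............. 281
164 ..............#...##............. 281
165 ..................##............. 281
166 .............#....##............. 281
167 ............##....##............. 281
14.55 [-0.16   -0.1447  0.7488]
```

The side view puts the hook top at row 158 (seated predicts 157.2, 5 mm high predicts 155.6). The scene view gives about 224.5–225 (seated predicts 225.7). That fits a seated collar, so I'm handing in.

```bash
python3 -c "
from plant import robot
robot.close_job()"
```

```text
the job is handed in; nothing more can be done
```

The screwdriver is off the eye and, by my checks, standing nose down in the grey holster, let go. I handed the job in at about 14.6 s of the 48 s allowed; no verdict was reported.

**What I did:**
- I squeezed the gate open with the gripper leaning about 45° and holding at 40 N (38 mm over plate and spine).
- I lifted the hook with a small sideways ease, slid it off the eye to its -y and carried the screwdriver to the holster.
- I lowered it in small steps until it touched at tool height 0.2168 m, the height predicted for the seated collar. Then I let go and backed away.

**Last checks:**
- **Let go:** the force reading was near zero after release and with the gripper clear.
- **Seating height, in agreement:** contact height, the release picture and the hook's top row in the side view all fit a seated, upright screwdriver.
- **Seating height, disagreeing:** the collar-edge measurement read about 5 mm too high. It showed the same offset before lowering, so I took it as a blur or shadow bias. The scene view's hook top also read slightly high.
- **Not viewed:** the viewer refused the final picture (limit reached), so the last check was by numbers only. I did not re-measure the loose things on the bench.

**On the way:**
- The arch most likely touched the boom's underside during the lift (a brief 21 N), so I came down about 2 mm before sliding out.
- One reading on the first approach had joint 2 at -0.892, just past its -0.89 limit. No failure was reported.

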